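# Turn the queue of sample vials round for the pH meter

## Task

Move the four sample vials from the full waiting rack to the empty meter rack in reverse order, so that the last one drawn is measured first: the vial in the cell nearest the tongue of the waiting rack goes into the cell farthest from the tongue of the meter rack, the second nearest into the second farthest, and so on. Take them one at a time straight from rack to rack, keep them upright, set each down on the floor of its cell without dropping it, and leave the two culture dishes beside the racks where they are.

Things in the scene. Friction and masses are not known exactly. Their poses are not given: they have to be found in the camera images.
- waiting_rack: Waiting rack, grey plastic tray, fixed, full at the start. 213 x 57 mm, 25 high, any yaw. Four square cells in a row along x: 47 x 47 mm inside, centres at x = -78, -26, 26, 78 mm, y = 0, cell floor at z = 5 mm; walls and dividers 5 mm thick. Beyond the end wall at +x sticks out a flat dark steel tongue, 30 mm long, 34 wide, top at 23 mm. Origin: centre of the underside, z up.
- meter_rack: Meter rack, aluminium tray, fixed, empty at the start. 213 x 57 mm, 25 high, any yaw. Four square cells in a row along x: 47 x 47 mm inside, centres at x = -78, -26, 26, 78 mm, y = 0, cell floor at z = 5 mm; walls and dividers 5 mm thick. Beyond the end wall at +x sticks out a flat dark steel tongue, 30 mm long, 34 wide, top at 23 mm. Origin: centre of the underside, z up.
- vial_disc: closed amber glass vial, upright, round, 30 mm diameter, 78 mm tall with its white cap, about 70 g. Cap 14 mm high, a round disc 29 mm across, almost as wide as the vial. Grip the amber body (64 mm tall) above the rack's wall. Origin: centre of the underside, z up along the vial. Starts near the middle of any one cell of the waiting rack.
- vial_square: closed amber glass vial, upright, round, 30 mm diameter, 82 mm tall with its white cap, about 70 g. Cap 14 mm high, square, 20 x 20 mm. Grip the amber body (68 mm tall) above the rack's wall. Origin: centre of the underside, z up along the vial. Starts near the middle of any one cell of the waiting rack.
- vial_knob: closed amber glass vial, upright, round, 30 mm diameter, 86 mm tall with its white cap, about 70 g. Cap 14 mm high, a narrow round knob 14 mm across. Grip the amber body (72 mm tall) above the rack's wall. Origin: centre of the underside, z up along the vial. Starts near the middle of any one cell of the waiting rack.
- vial_wing: closed amber glass vial, upright, round, 30 mm diameter, 90 mm tall with its white cap, about 70 g. Cap 14 mm high, a thin upright wing 28 x 7 mm. Grip the amber body (76 mm tall) above the rack's wall. Origin: centre of the underside, z up along the vial. Starts near the middle of any one cell of the waiting rack.
- dish_a: Culture dish with a white lid, 57 mm across, 16 mm high, loose, flat on the table beside a long side of the waiting rack, its centre about 73 mm from the rack's middle line; lower than the rack. Leave it alone. Origin: centre of its underside.
- dish_b: Culture dish with a white lid, 57 mm across, 16 mm high, loose, flat on the table beside a long side of the meter rack, its centre about 73 mm from the rack's middle line; lower than the rack. Leave it alone. Origin: centre of its underside.

How it is judged:
By the outcome, as a careful person would: the job done as asked, in the order asked, and still so for the second after the job is handed in, with the robot touching nothing.
It also fails if it takes over 109 s, if anything falls off the work surface, if the arm or the gripper's body presses on something with over 40 N, if the wrist force passes 120 N, or if a joint passes its speed limit or range.

## Robot

A 6-joint arm with a two-finger parallel gripper is mounted at the origin on the work surface. World frame = base frame: x ahead of the robot, y to its left, z up, the work surface at z = 0. Lengths are in mm, angles in rad, forces in N, time in s.
With the tool pointing down it reaches from about 375 to 750 mm from the base axis. Payload 9 kg.
Tool frame: the origin (TCP) lies midway between the tips of the shut fingers; the grasp point (between the pads) lies 19 mm behind it (bot.pinch_z is the distance from the TCP to the grasp point, in mm); z points along the fingers, y is the direction in which the jaws open and shut (so a half turn about z gives the same grasp; the last joint's range is limited). The gripper opens to 85 mm and grips with 20 to 120 N. Pads are 22 mm wide; open, the fingers measure 114 mm over their backs; the gripper's body (76 mm by 85 mm) begins 54 mm behind the grasp point. The pads swing forward as they close: fully open they stand 13 mm farther back than shut.
Start: joints at [-1.397, 0.104, 0.097, 1.564, 0, 1.353], TCP at [229.124, -554.562, 231.331] pointing down, gripper open.
Joint ranges: [-2.99, 2.99], [-0.84, 1.86], [-1.1, 1.16], [-1.84, 2.11], [-1.51, 1.56], [-3.14, 3.14]. Speed limits (rad/s): [2.22, 2.22, 2.57, 3.14, 3.14, 3.14].

## Interface

Orientations are given as a unit quaternion [w, x, y, z].
In Python, from station import monitor, capture, workorder, finder, bot gives the robot as it stands.
- The arm moves only by the tool step_arm, never from a script. Its arguments are lists of equal length, an entry for each row: "linear": the shift along the tool's x, y, z in m, a list of three; "twist": the turn about the tool's z in rad; "fingers": the opening, from 0 (shut) to 1 (fully open). A call has 1 to 5 rows; each row shifts and turns the commanded pose from where the row before left it, along the tool's axes as they then stand; what a row does not reach is not made up. A row lasts 1/8 s, in which the tool goes at most 62.5 mm and 10.7 degrees, less where a joint would pass 70% of its speed; a pose out of reach is approached as far as the arm can. A call is refused whole if a number of a shift passes 0.0625 or a number of a turn 0.188, either way. A call with a gripper value outside its range is refused whole. The fingers move at their own pace and stop on an object; "squeeze" is the grip in N (left out, the last holds). Time passes only in rows, so rows that do not move let the fingers close. It gives the time, the measured TCP pose, the force and the opening at its end, in the units of the state.
- monitor.observe(): the state, without advancing time (a new reading comes with each control period).
- capture(name): name is "scene" or "top"; returns a dict with "img" (384x512x3 uint8, blue, green, red), "fovy" (degrees; the focal length in pixels is half the picture's height over the tangent of half this angle, whatever the lens; pixels are square), "cx", "cy" (the principal point, pixels), "extrinsics" (4x4, takes a point from camera to world coordinates). Camera axes: x right, y down, z forward; pixel columns grow to the right and rows downward; lengths in mm; the calibration is good to about 2 mm. A picture is of the moment at which its call begins. There is no depth.
- workorder.finish_job(): hands the job in, once; it reports no verdict.
Trained networks look in the newest picture that a camera, given by its name, has taken for a name from the list of things; names that differ only in an ending like _2 or _b are one class to them, and where a whole thing is asked for, a point or a joint stands for the part that bears it (a point fixed in the world has none). Each returns a list of dicts, best first, with "conf" (0 to 1); they miss things now and then, are a little off and sometimes report something else, mostly with a low value. They report only what shows in the picture. A call takes as long as a camera call.
- finder.spot_in(camera, query): "bbox" ([left, top, right, bottom] in pixels, round what is visible of it).
The state is a dict: "clock": time; "q": joint angles; "qd": joint speeds; "tau": joint torques, N m; "eef_pos": TCP position; "tcp_rot": TCP orientation; "contact_force": force on the tool from outside, world axes, zero at the start; "wrist_torque": the same for the moment, N m; "opening": finger opening in mm.
Only numpy, scipy, OpenCV 4.12 (cv2) and the standard library are available. Lean on these libraries where they do the work, as an engineer would, in place of code of your own. Each camera call takes 0.05 s, during which the arm holds its last target. There are 200 camera calls.

## Working session

There is one attempt and no reset: what is moved stays moved. The work goes in short steps, Python scripts to look and compute and a tool call to move; the robot and the scene stay as the last step left them, time stands still between calls to the robot, and variables do not carry over. Pictures are saved under pics/ and viewed, about 12 in all and at most 16, crops included, and the job is handed in when it is done.

Besides the shell and the picture viewer there is one more tool, called after "Request:" by a JSON object that holds its "api" and its "payload", one argument or row to a line. step_arm: Moves the arm, as the interface text tells. Its arguments: {"type":"object","properties":{"linear":{"type":"array","items":{"type":"array","items":{"type":"number"}}},"twist":{"type":"array","items":{"type":"number"}},"fingers":{"type":"array","items":{"type":"number"}},"squeeze":{"type":"number"}},"required":["linear","twist","fingers"]}

```bash
mkdir -p pics; cat > h.py <<'E'
from station import monitor, capture, workorder, finder, bot
import numpy as np, cv2
def K(c):
    f=c["img"].shape[0]/2/np.tan(np.radians(c["fovy"])/2); return f,c["cx"],c["cy"]
def proj(c,P):
    T=np.linalg.inv(np.array(c["extrinsics"])); p=(T[:3,:3]@np.atleast_2d(P).T).T+T[:3,3]
    f,cx,cy=K(c); return np.c_[f*p[:,0]/p[:,2]+cx, f*p[:,1]/p[:,2]+cy]
def ray(c,uv):
    T=np.array(c["extrinsics"]); f,cx,cy=K(c)
    d=T[:3,:3]@np.array([(uv[0]-cx)/f,(uv[1]-cy)/f,1]); return T[:3,3],d
def atz(c,uv,z):
    o,d=ray(c,uv); return o+d*(z-o[2])/d[2]
def tri(c1,a,c2,b):
    o1,d1=ray(c1,a);o2,d2=ray(c2,b)
    s=np.linalg.lstsq(np.c_[d1,-d2],o2-o1,rcond=None)[0]
    p,q=o1+s[0]*d1,o2+s[1]*d2; return (p+q)/2,np.linalg.norm(p-q)
E
python3 - <<'E'
from h import *
s=monitor.observe(); print(s["clock"],s["eef_pos"],s["tcp_rot"],s["opening"],bot.pinch_z)
for n in("scene","top"):
    c=capture(n); cv2.imwrite(f"pics/{n}0.png",c["img"])
    print(n,c["fovy"],c["cx"],c["cy"],np.round(c["extrinsics"],3).tolist())
    for q in("waiting_rack","meter_rack","vial_disc","vial_square","vial_knob","vial_wing","dish_a"):
        print(q,[(np.round(d["bbox"]).tolist(),round(d["conf"],2)) for d in finder.spot_in(n,q)[:4]])
print(monitor.observe()["clock"])
E
```

```text
0.0 [ 229.03006008 -554.22047675  230.53603229] [-6.41624214e-04  9.80877418e-01  1.94625487e-01 -9.48865517e-06] 85.5801632942604 18.700000000000003
scene 47.03759272299894 260.4808558138534 200.57376700591664 [[0.732, 0.507, -0.456, 909.874], [0.682, -0.556, 0.475, -360.937], [-0.012, -0.658, -0.753, 636.893], [0.0, 0.0, 0.0, 1.0]]
waiting_rack [([283.0, 119.0, 332.0, 204.0], 0.66)]
meter_rack [([139.0, 225.0, 233.0, 366.0], 0.77)]
vial_disc [([305.0, 122.0, 322.0, 154.0], 0.79), ([300.0, 138.0, 314.0, 175.0], 0.53)]
vial_square [([292.0, 158.0, 311.0, 193.0], 0.83), ([314.0, 105.0, 325.0, 125.0], 0.27)]
vial_knob [([296.0, 138.0, 315.0, 176.0], 0.94)]
vial_wing [([311.0, 101.0, 325.0, 140.0], 0.66), ([268.0, 139.0, 291.0, 158.0], 0.34)]
dish_a [([224.0, 276.0, 260.0, 307.0], 0.98), ([268.0, 139.0, 294.0, 161.0], 0.93)]
top 44.46416001573939 265.5416973532735 184.0546935989751 [[0.02, -0.992, 0.128, 397.652], [-1.0, -0.019, 0.006, -1.96], [-0.003, -0.128, -0.992, 1098.656], [0.0, 0.0, 0.0, 1.0]]
waiting_rack [([136.0, 156.0, 236.0, 216.0], 0.64)]
meter_rack [([293.0, 143.0, 396.0, 195.0], 0.74)]
vial_disc [([171.0, 182.0, 186.0, 200.0], 0.66)]
vial_square [([213.0, 164.0, 229.0, 178.0], 0.74)]
vial_knob [([192.0, 169.0, 208.0, 189.0], 0.6)]
vial_wing [([145.0, 192.0, 166.0, 205.0], 0.73)]
dish_a [([182.0, 209.0, 207.0, 236.0], 0.79), ([309.0, 132.0, 334.0, 157.0], 0.56)]
0.8
```

View pics/scene0.png

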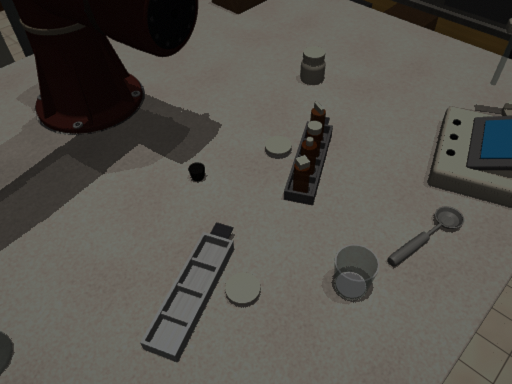

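View pics/top0.png

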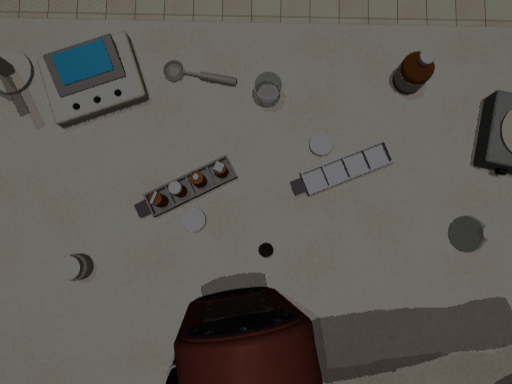

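Scene: the full rack is at about (312,160) and the empty one at about (190,295). Top: the full rack runs (145,208)–(235,165) with its tongue at the left (142,208), and the order from the tongue is wing, disc, knob, square. The meter rack runs (303,185)–(390,150) with its tongue at (298,186). I'll enlarge both for rack corners.

```bash
python3 - <<'E'
import cv2,numpy as np
def crop(n,x,y,w,h,s):
    i=cv2.imread(f"pics/{n}0.png")[y:y+h,x:x+w]; i=cv2.convertScaleAbs(cv2.resize(i,None,fx=s,fy=s,interpolation=cv2.INTER_CUBIC),alpha=1.7,beta=20)
    for k in range(0,w,10): cv2.putText(i,str(x+k),(k*s,8),0,.3,(0,255,0)) if k%20==0 else 0; cv2.line(i,(k*s,10),(k*s,14),(0,255,0))
    for k in range(0,h,10): cv2.putText(i,str(y+k),(0,k*s+3),0,.3,(0,255,255)) if k%20==0 else 0
    return i
a=crop("top",125,140,130,95,6)[:, :780]; b=crop("top",280,125,130,95,6)
cv2.imwrite("pics/a.png",a); cv2.imwrite("pics/b.png",b)
c=crop("scene",255,95,90,115,5);d=crop("scene",135,215,130,150,4)[:, :]
H=600; z=np.zeros((H,c.shape[1]+0,3),np.uint8); z[:c.shape[0]]=c
im=np.zeros((600,800,3),np.uint8); im[:575,:450]=c; im[:600,450:800]=d[:, :350]
cv2.imwrite("pics/c.png",im)
E
```

```text
(no output)
```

View pics/a.png

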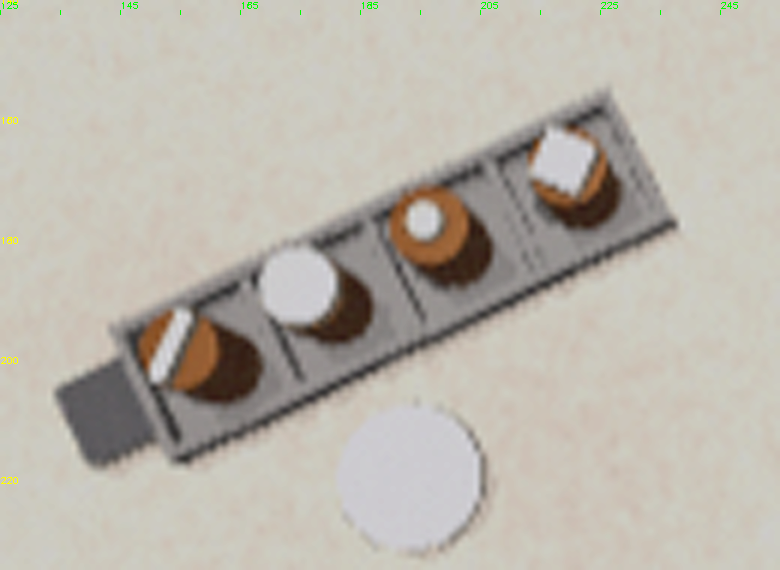

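View pics/b.png

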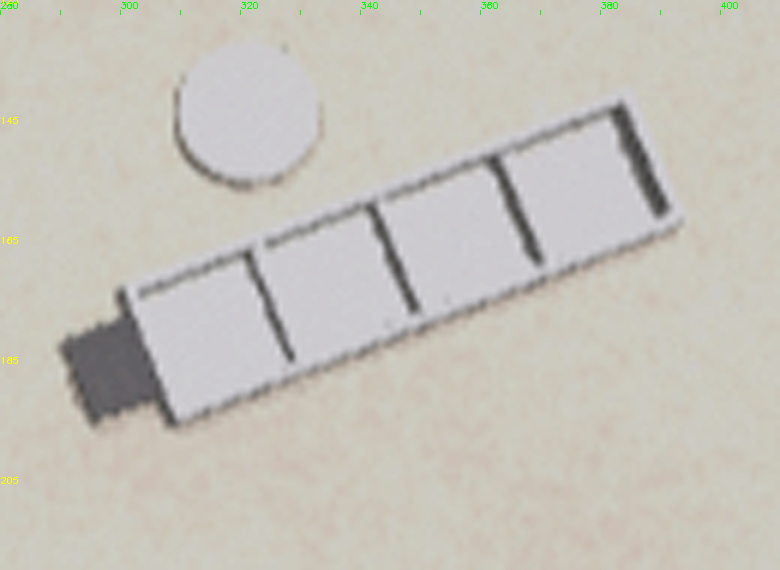

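View pics/c.png

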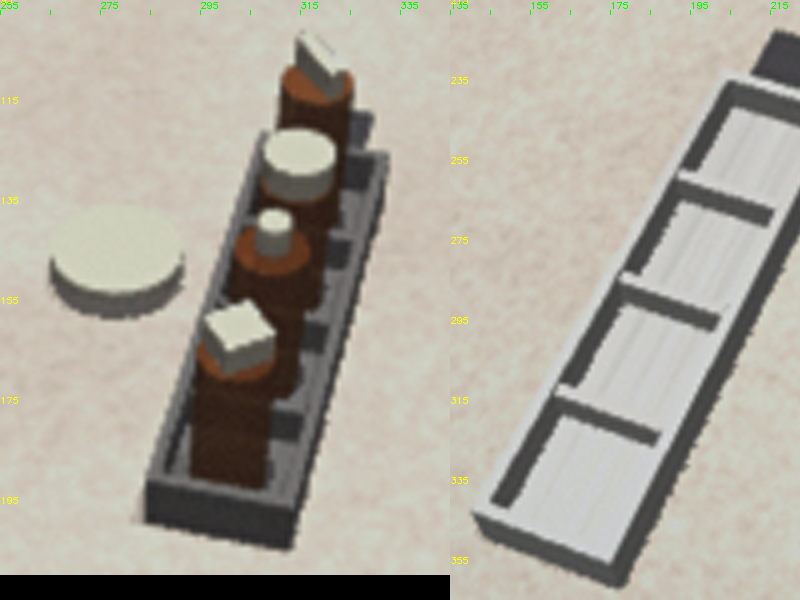

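```bash
cat > fit.py <<'E'
from h import *
from scipy.optimize import least_squares
import json
cs={n:capture(n) for n in("scene","top")}
A,B=106.5,28.5
W=[("top",143.8,194.2,A,-B,25),("top",226.7,155,-A,-B,25),("top",237.8,177.3,-A,B,0),("top",155,217.2,A,B,0),
("scene",284,192.4,-A,B,25),("scene",314.4,197.4,-A,-B,25),("scene",332.6,125.6,A,-B,25),("scene",307.6,121.4,A,B,25)]
M=[("top",299.7,173,A,-B,25),("top",384.2,140.5,-A,-B,25),("top",393.7,163,-A,B,0),("top",308.7,196.3,A,B,0),
("scene",140.5,343,-A,B,25),("scene",175.5,355,-A,-B,25),("scene",205,234.5,A,B,25)]
R={}
for n,L in(("wait",W),("meter",M)):
    def world(p,l): 
        c,s=np.cos(p[2]),np.sin(p[2]); return [p[0]+c*l[3]-s*l[4],p[1]+s*l[3]+c*l[4],p[3]+l[5]]
    f=lambda p:np.concatenate([proj(cs[l[0]],world(p,l))[0]-l[1:3] for l in L])
    r=least_squares(f,[480,200 if n=="wait" else -150,1.9,0],x_scale=[10,10,.1,10]); p=r.x
    print(n,p.round(3),"z should be 0; resid px",r.fun.round(1))
    R[n]=p.tolist()
V=dict(wing=[(153.3,197.5),(318.6,106)],disc=[(174.7,187.5),(315,125)],knob=[(195.7,176.7),(310,139.4)],square=[(218.8,166.7),(303,160)])
for k,(t,s) in V.items():
    P,e=tri(cs["top"],t,cs["scene"],s); p=R["wait"];d=P[:2]-p[:2];c,sn=np.cos(p[2]),np.sin(p[2])
    h=dict(disc=83,square=87,knob=91,wing=95)[k]; Q=atz(cs["top"],t,h)
    print(k,P.round(1),round(e,1),"expect z",h,"in rack",(c*d[0]+sn*d[1]).round(1),(-sn*d[0]+c*d[1]).round(1),"top@h",Q[:2].round(1))
for n in R:
    p=R[n]; print(n,[(np.round([p[0]+np.cos(p[2])*x,p[1]+np.sin(p[2])*x],1)).tolist() for x in(78,26,-26,-78)])
json.dump(R,open("racks.json","w"))
E
python3 fit.py
```

```text
wait [531.429 179.629   2.048  -1.839] z should be 0; resid px [-1.3 -0.4 -0.8 -1.4 -0.6 -0.4  0.3 -0.5 -0.6 -0.8 -1.1  0.1 -0.2  0.7
 -1.1  0.6]
meter [ 580.531 -182.199    1.962   -4.568] z should be 0; resid px [-0.6 -1.1 -0.7 -1.3 -3.3  0.4 -1.4 -0.5 -0.9  0.4 -1.   1.8 -2.1 -1.5]
wing [493.9 245.7  92.5] 1.9 expect z 95 in rack 75.9 3.0 top@h [493.  244.4]
disc [518.3 203.2  82.6] 3.6 expect z 83 in rack 27.0 0.9 top@h [516.9 201.8]
knob [542.  157.3  89. ] 3.6 expect z 91 in rack -24.7 0.9 top@h [540.4 155.7]
square [565.5 108.2  85.6] 3.7 expect z 87 in rack -79.1 2.5 top@h [564.  106.7]
wait [[495.6, 248.9], [519.5, 202.7], [543.4, 156.5], [567.2, 110.3]]
meter [[550.8, -110.1], [570.6, -158.2], [590.4, -206.2], [610.3, -254.3]]
```

```bash
cat >> fit.py <<'E'
print("z=0 fits")
for n,L in(("wait",W),("meter",M)):
  for cam in("top","scene","both"):
    LL=[l for l in L if cam in("both",l[0])]
    f=lambda p:np.concatenate([proj(cs[l[0]],world([*p,0],l))[0]-l[1:3] for l in LL])
    r=least_squares(f,R[n][:3],x_scale=[10,10,.1]); p=r.x
    print(n,cam,p.round(3),r.fun.round(1))
    if cam=="both":R[n]=p.tolist()
    if n=="meter": print([(np.round([p[0]+np.cos(p[2])*x,p[1]+np.sin(p[2])*x],1)).tolist() for x in(78,26,-26,-78)])
json.dump(R,open("racks.json","w"))
E
python3 fit.py | sed -n '/z=0/,$p'
```

```text
z=0 fits
wait top [529.638 177.856   2.041] [-0.8 -0.   0.1 -0.5  0.1  0.6  0.6 -0.1]
wait scene [533.425 179.291   2.051] [ 0.3 -0.7 -0.1  0.1  0.4  0.4 -0.6  0.4]
wait both [531.773 178.87    2.048] [-1.2 -0.6 -0.6 -1.7 -0.3 -0.7  0.5 -0.7 -0.7 -1.1 -1.1 -0.2 -0.2  0.2
 -1.2  0.2]
meter top [ 578.282 -184.948    1.967] [ 0.7 -0.2  0.9 -1.  -1.7  0.8  0.1  0.4]
[[548.2, -113.0], [568.2, -161.0], [588.3, -208.9], [608.4, -256.9]]
meter scene [ 584.252 -181.155    1.951] [-0.  -0.2 -0.1  1.7  0.1 -2.3]
[[555.3, -108.7], [574.6, -157.0], [593.9, -205.3], [613.2, -253.6]]
meter both [ 581.46  -182.505    1.965] [-0.4 -1.7 -0.1 -2.3 -2.7 -0.5 -1.  -1.  -1.2 -0.2 -1.   1.2 -2.4 -2.7]
[[551.5, -110.5], [571.5, -158.5], [591.5, -206.5], [611.4, -254.5]]
```

```bash
cat > plan.py <<'E'
# plan.py x,y,z,heading [more waypoints] : rows (tool axes, m / rad) from the measured pose
from h import *
import sys, math
s=monitor.observe(); P=np.array(s["eef_pos"]); w,a,b,_=s["tcp_rot"]; h=2*math.atan2(b,a)
print("t",round(s["clock"],2),"pos",P.round(1),"head",round(math.remainder(h,2*math.pi),3),"F",np.round(s["contact_force"],1),"open",round(s["opening"],1))
for wp in sys.argv[1:]:
    g=list(map(float,wp.split(","))); G=np.array(g[:3]); dh=math.remainder(g[3]-h,2*math.pi)
    if len(g)>4: dh=g[4]
    n=max(1,math.ceil(max(np.abs(G-P).max()/55,np.linalg.norm(G-P)/60,abs(dh)/.18)))
    L=[];T=[]; p=P.copy()
    for i in range(n):
        d=(G-p)/(n-i)
        c,sn=math.cos(h),math.sin(h); r=np.array([d[0]*c+d[1]*sn, d[0]*sn-d[1]*c, -d[2]])
        r=(r/1000).round(3); t=round(-dh/n,3)
        p=p+1000*np.array([r[0]*c+r[1]*sn, r[0]*sn-r[1]*c, -r[2]]); h-=t
        L.append(r.tolist());T.append(t)
    P=p
    for i in range(0,n,5): print(n,L[i:i+5],T[i:i+5])
E
python3 plan.py 450,-250,200,1.0 495,246,150,2.045
```

```text
t 1.0 pos [ 229.1 -554.5  231.3] head 0.392 F [-0.3  0.1  0.1] open 85.4
7 [[0.046, -0.028, 0.004], [0.048, -0.024, 0.005], [0.05, -0.02, 0.004], [0.051, -0.015, 0.005], [0.053, -0.011, 0.004]] [-0.087, -0.087, -0.087, -0.087, -0.087]
7 [[0.053, -0.006, 0.005], [0.054, -0.002, 0.004]] [-0.087, -0.087]
10 [[0.044, -0.023, 0.005], [0.046, -0.018, 0.005], [0.048, -0.013, 0.005], [0.049, -0.008, 0.005], [0.05, -0.003, 0.005]] [-0.104, -0.104, -0.104, -0.104, -0.104]
10 [[0.05, 0.002, 0.005], [0.049, 0.007, 0.005], [0.049, 0.012, 0.005], [0.047, 0.017, 0.005], [0.045, 0.022, 0.005]] [-0.104, -0.104, -0.104, -0.104, -0.104]
```

Request:
{"api": "step_arm", "payload": {
  "linear": [
    [0.046,-0.028,0.004],
    [0.048,-0.024,0.005],
    [0.05,-0.02,0.004],
    [0.051,-0.015,0.005],
    [0.053,-0.011,0.004]
  ],
  "twist": [-0.087,-0.087,-0.087,-0.087,-0.087],
  "fingers": [1,1,1,1,1]
}}

```text
clock: 1.62
eef_pos: [387.9, -335.9, 209.3]
tcp_rot: [0.0, 0.915, 0.403, 0.0]
contact_force: [-0.3, -0.6, 0.1]
opening: 85.2
```

Request:
{"api": "step_arm", "payload": {
  "linear": [
    [0.053,-0.006,0.005],
    [0.054,-0.002,0.004]
  ],
  "twist": [-0.087,-0.087],
  "fingers": [1,1]
}}

```text
clock: 1.88
eef_pos: [450.8, -248.8, 200.3]
tcp_rot: [0.0, 0.877, 0.481, 0.0]
contact_force: [0.5, -0.3, -0.0]
opening: 85.5
```

Request:
{"api": "step_arm", "payload": {
  "linear": [
    [0.044,-0.023,0.005],
    [0.046,-0.018,0.005],
    [0.048,-0.013,0.005],
    [0.049,-0.008,0.005],
    [0.05,-0.003,0.005]
  ],
  "twist": [-0.104,-0.104,-0.104,-0.104,-0.104],
  "fingers": [1,1,1,1,1]
}}

```text
clock: 2.5
eef_pos: [473.3, -1.3, 175.4]
tcp_rot: [0.0, 0.723, 0.69, 0.0]
contact_force: [0.4, -0.1, 0.0]
opening: 85.6
```

Request:
{"api": "step_arm", "payload": {
  "linear": [
    [0.05,0.002,0.005],
    [0.049,0.007,0.005],
    [0.049,0.012,0.005],
    [0.047,0.017,0.005],
    [0.045,0.022,0.005]
  ],
  "twist": [-0.104,-0.104,-0.104,-0.104,-0.104],
  "fingers": [1,1,1,1,1]
}}

```text
clock: 3.12
eef_pos: [495.0, 248.1, 150.3]
tcp_rot: [0.0, 0.522, 0.853, 0.0]
contact_force: [0.2, -0.3, 0.3]
opening: 85.4
```

```bash
python3 plan.py 495,246,34,2.045; python3 - <<'E'
from h import *
a=[]
for n,(x,y,w,h) in dict(scene=(255,50,100,150),top=(110,110,133,150)).items():
    c=capture(n); cv2.imwrite(f"pics/{n}1.png",c["img"]); a.append(cv2.resize(c["img"][y:y+h,x:x+w],None,fx=4 if n=="scene" else 3,fy=4 if n=="scene" else 3,interpolation=cv2.INTER_CUBIC)[:450])
    print(n,proj(c,[[495,246,150],[495,246,95]]).round(1).tolist())
cv2.imwrite("pics/d.png",cv2.convertScaleAbs(np.hstack(a),alpha=1.7,beta=20))
E
```

```text
t 3.12 pos [495.  248.1 150.3] head 2.044 F [ 0.2 -0.3  0.3] open 85.4
3 [[-0.001, -0.0, 0.039], [-0.0, -0.0, 0.039], [-0.001, -0.001, 0.038]] [-0.0, -0.0, -0.0]
scene [[321.3, 81.6], [318.8, 105.2]]
top [[146.1, 193.8], [152.6, 196.6]]
```

View pics/d.png

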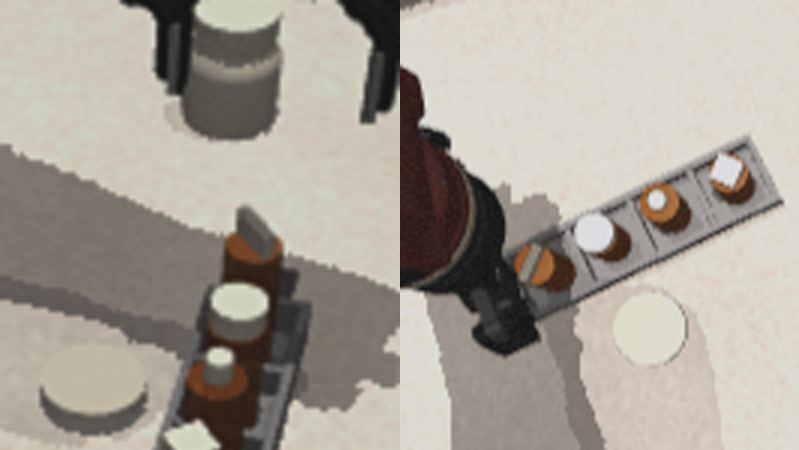

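Request:
{"api": "step_arm", "payload": {
  "linear": [
    [-0.002,-0.002,0.04],
    [0,0,0.045],
    [0,0,0.031],
    [0,0,0],
    [0,0,0]
  ],
  "twist": [0,0,0,0,0],
  "fingers": [1,1,1,0.3,0],
  "squeeze": 40
}}

```text
clock: 3.85
eef_pos: [495.0, 243.5, 35.9]
tcp_rot: [0.001, 0.523, 0.852, 0.001]
contact_force: [0.3, -0.5, -0.1]
opening: 51.4
```

Request:
{"api": "step_arm", "payload": {
  "linear": [
    [0,0,0],
    [0,0,0],
    [0,0,0],
    [0,0,0],
    [0,0,0]
  ],
  "twist": [0,0,0,0,0],
  "fingers": [0,0,0,0,0]
}}

```text
clock: 4.47
eef_pos: [495.5, 243.9, 36.3]
tcp_rot: [0.001, 0.523, 0.852, 0.001]
contact_force: [0.2, -0.1, 7.4]
opening: 29.2
```

```bash
python3 plan.py 494,246,160,2.045 610,-255,160,1.965
```

```text
t 4.47 pos [495.5 243.9  36.3] head 2.041 F [ 0.2 -0.1  7.4] open 29.2
3 [[0.001, -0.0, -0.041], [0.001, -0.0, -0.041], [0.001, -0.0, -0.042]] [-0.001, -0.001, -0.001]
10 [[-0.05, -0.013, 0.0], [-0.05, -0.012, 0.0], [-0.05, -0.012, 0.0], [-0.05, -0.011, 0.0], [-0.05, -0.011, 0.0]] [0.008, 0.008, 0.008, 0.008, 0.008]
10 [[-0.05, -0.01, 0.0], [-0.051, -0.01, 0.0], [-0.051, -0.01, 0.0], [-0.051, -0.009, 0.0], [-0.05, -0.009, 0.0]] [0.008, 0.008, 0.008, 0.008, 0.008]
```

Request:
{"api": "step_arm", "payload": {
  "linear": [
    [0,0,-0.02],
    [0,0,-0.05],
    [0,0,-0.054]
  ],
  "twist": [0,0,0],
  "fingers": [0,0,0]
}}

```text
clock: 4.85
eef_pos: [493.6, 243.5, 160.7]
tcp_rot: [0.0, 0.523, 0.852, -0.0]
contact_force: [0.2, 1.1, -0.2]
opening: 29.1
```

Request:
{"api": "step_arm", "payload": {
  "linear": [
    [-0.04,-0.01,0],
    [-0.05,-0.012,0],
    [-0.05,-0.012,0],
    [-0.05,-0.011,0],
    [-0.05,-0.011,0]
  ],
  "twist": [0.008,0.008,0.008,0.008,0.008],
  "fingers": [0,0,0,0,0]
}}

```text
clock: 5.48
eef_pos: [549.3, 1.6, 160.1]
tcp_rot: [0.001, 0.54, 0.842, 0.0]
contact_force: [0.5, 1.3, 0.2]
opening: 29.2
```

Request:
{"api": "step_arm", "payload": {
  "linear": [
    [-0.05,-0.01,0],
    [-0.051,-0.01,0],
    [-0.051,-0.01,0],
    [-0.051,-0.009,0],
    [-0.05,-0.009,0]
  ],
  "twist": [0.008,0.008,0.008,0.008,0.008],
  "fingers": [0,0,0,0,0]
}}

```text
clock: 6.1
eef_pos: [607.0, -249.5, 160.1]
tcp_rot: [0.001, 0.557, 0.831, 0.0]
contact_force: [1.2, 0.8, -0.3]
opening: 28.5
```

```bash
python3 plan.py 610,-255,80,1.965
```

```text
t 6.1 pos [ 607.  -249.5  160.1] head 1.96 F [ 1.2  0.8 -0.3] open 28.5
2 [[-0.003, 0.0, 0.04], [-0.003, 0.001, 0.04]] [-0.002, -0.002]
```

Request:
{"api": "step_arm", "payload": {
  "linear": [
    [-0.003,0,0.04],
    [-0.003,0.001,0.035],
    [0,0,0]
  ],
  "twist": [-0.002,-0.002,0],
  "fingers": [0,0,0]
}}

```text
clock: 6.48
eef_pos: [608.3, -251.9, 81.4]
tcp_rot: [-0.002, 0.555, 0.832, -0.0]
contact_force: [-0.1, -0.2, -0.4]
opening: 29.2
```

```bash
python3 - <<'E'
from h import *
import json
R=json.load(open("racks.json"));p=R["meter"]
s=monitor.observe();e=np.array(s["eef_pos"]);print(e.round(1))
cx=lambda x,y:[p[0]+np.cos(p[2])*x-np.sin(p[2])*y,p[1]+np.sin(p[2])*x+np.cos(p[2])*y]
a=[]
for n,(x,y,w,h,k) in dict(scene=(110,245,100,130,4),top=(300,110,110,130,4)).items():
    c=capture(n); i=c["img"][y:y+h,x:x+w]
    i=cv2.convertScaleAbs(cv2.resize(i,None,fx=k,fy=k,interpolation=cv2.INTER_CUBIC),alpha=1.7,beta=20)
    for P,col in(([*cx(-78,0),5],(0,0,255)),([*cx(-101.5,23.5),25],(0,0,255)),([*cx(-101.5,-23.5),25],(0,0,255)),([*cx(-54.5,23.5),25],(0,0,255)),([*cx(-54.5,-23.5),25],(0,0,255)),([e[0],e[1],e[2]-31],(0,255,0)),([e[0],e[1],5],(255,0,0))):
        u=proj(c,[P])[0]; cv2.circle(i,tuple(np.int32((u-[x,y]+.5)*k)),3,col,-1)
    a.append(i)
cv2.imwrite("pics/e.png",np.hstack(a)[:600,:800])
E
```

```text
[ 608.3 -251.9   81.4]
```

View pics/e.png

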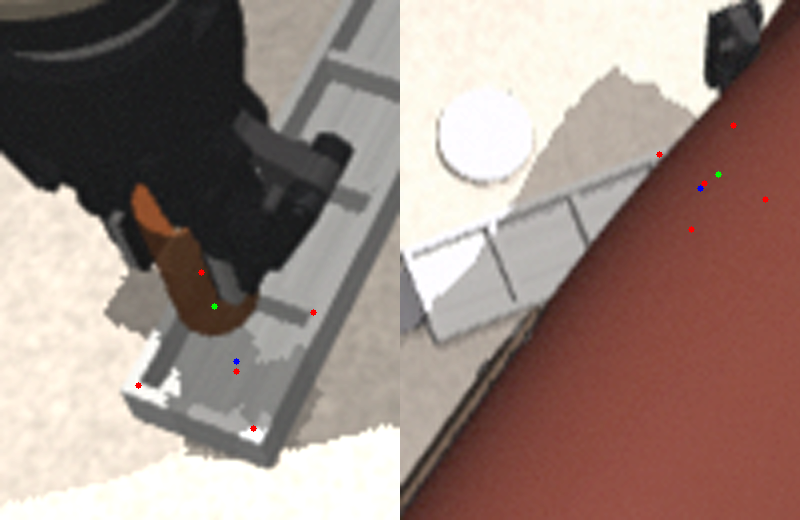

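Request:
{"api": "step_arm", "payload": {
  "linear": [
    [-0.004,0.003,0],
    [0,0,0.02],
    [0,0,0.015],
    [0,0,0.004],
    [0,0,0]
  ],
  "twist": [0,0,0,0,0],
  "fingers": [0,0,0,0,0]
}}

```text
clock: 7.2
eef_pos: [613.8, -255.1, 43.6]
tcp_rot: [-0.001, 0.555, 0.832, -0.0]
contact_force: [-0.2, -0.5, -0.7]
opening: 29.2
```

Request:
{"api": "step_arm", "payload": {
  "linear": [
    [0,0,0.003],
    [0,0,0.002],
    [0,0,0]
  ],
  "twist": [0,0,0],
  "fingers": [0,0,0]
}}

```text
clock: 7.58
eef_pos: [614.2, -255.4, 39.3]
tcp_rot: [0.0, 0.555, 0.832, -0.0]
contact_force: [0.1, 0.5, -0.7]
opening: 28.9
```

Request:
{"api": "step_arm", "payload": {
  "linear": [
    [0,0,0.001],
    [0,0,0.001],
    [0,0,0]
  ],
  "twist": [0,0,0],
  "fingers": [0,0,0]
}}

```text
clock: 7.95
eef_pos: [614.1, -255.3, 37.2]
tcp_rot: [-0.0, 0.555, 0.832, -0.0]
contact_force: [-0.2, -0.9, -1.9]
opening: 29.1
```

Request:
{"api": "step_arm", "payload": {
  "linear": [
    [0,0,0.001],
    [0,0,0]
  ],
  "twist": [0,0],
  "fingers": [0,0]
}}

```text
clock: 8.2
eef_pos: [614.3, -255.4, 36.4]
tcp_rot: [0.0, 0.555, 0.832, -0.0]
contact_force: [-0.5, 0.2, -0.1]
opening: 28.7
```

Request:
{"api": "step_arm", "payload": {
  "linear": [
    [0,0,0.001],
    [0,0,0]
  ],
  "twist": [0,0],
  "fingers": [0,0]
}}

```text
clock: 8.45
eef_pos: [614.4, -255.5, 36.3]
tcp_rot: [0.0, 0.555, 0.832, -0.0]
contact_force: [-2.4, 0.9, 7.9]
opening: 29.1
```

Request:
{"api": "step_arm", "payload": {
  "linear": [
    [0,0,0.001],
    [0,0,0]
  ],
  "twist": [0,0],
  "fingers": [0,0]
}}

```text
clock: 8.7
eef_pos: [614.5, -255.6, 36.3]
tcp_rot: [0.001, 0.555, 0.832, -0.0]
contact_force: [-5.5, 2.6, 13.1]
opening: 29.3
```

Request:
{"api": "step_arm", "payload": {
  "linear": [
    [0,0,0],
    [0,0,0],
    [0,0,0],
    [0,0,-0.03],
    [0,0,-0.04]
  ],
  "twist": [0,0,0,0,0],
  "fingers": [0.5,1,1,1,1]
}}

```text
clock: 9.32
eef_pos: [613.3, -254.8, 103.6]
tcp_rot: [-0.001, 0.555, 0.832, -0.0]
contact_force: [0.5, 0.4, 0.3]
opening: 85.4
```

Request:
{"api": "step_arm", "payload": {
  "linear": [
    [0,0,-0.05]
  ],
  "twist": [0],
  "fingers": [1]
}}

```text
clock: 9.45
eef_pos: [613.5, -254.9, 154.3]
tcp_rot: [-0.001, 0.555, 0.832, -0.0]
contact_force: [1.2, 0.3, 0.1]
opening: 85.4
```

```bash
python3 plan.py 518,202.5,150,2.045
```

```text
t 9.45 pos [ 613.5 -254.9  154.3] head 1.965 F [1.2 0.3 0.1] open 85.4
9 [[0.051, 0.01, 0.0], [0.051, 0.01, 0.001], [0.051, 0.011, 0.0], [0.051, 0.011, 0.001], [0.051, 0.011, 0.0]] [-0.009, -0.009, -0.009, -0.009, -0.009]
9 [[0.05, 0.012, 0.001], [0.05, 0.012, 0.0], [0.05, 0.013, 0.001], [0.05, 0.014, 0.0]] [-0.009, -0.009, -0.009, -0.009]
```

Request:
{"api": "step_arm", "payload": {
  "linear": [
    [0.051,0.01,0.0],
    [0.051,0.01,0.001],
    [0.051,0.011,0.0],
    [0.051,0.011,0.001],
    [0.051,0.011,0.0]
  ],
  "twist": [-0.009,-0.009,-0.009,-0.009,-0.009],
  "fingers": [1,1,1,1,1]
}}

```text
clock: 10.07
eef_pos: [560.1, 1.1, 152.1]
tcp_rot: [0.0, 0.536, 0.844, 0.0]
contact_force: [0.3, 1.4, 0.2]
opening: 85.8
```

Request:
{"api": "step_arm", "payload": {
  "linear": [
    [0.05,0.012,0.001],
    [0.05,0.012,0.0],
    [0.05,0.013,0.001],
    [0.05,0.014,0.0],
    [0,0,0]
  ],
  "twist": [-0.009,-0.009,-0.009,-0.009,0],
  "fingers": [1,1,1,1,1]
}}

```text
clock: 10.7
eef_pos: [517.9, 204.8, 150.2]
tcp_rot: [-0.0, 0.519, 0.855, 0.0]
contact_force: [0.6, 0.6, 0.4]
opening: 85.8
```

```bash
python3 plan.py 518,202.5,36,2.045; python3 - <<'E'
from h import *
a=[]
for n,(x,y,w,h,k) in dict(scene=(110,225,100,145,4),top=(300,110,100,145,4)).items():
    c=capture(n); i=c["img"][y:y+h,x:x+w]
    a.append(cv2.convertScaleAbs(cv2.resize(i,None,fx=k,fy=k,interpolation=cv2.INTER_CUBIC),alpha=1.7,beta=20))
cv2.imwrite("pics/f.png",np.hstack(a))
E
```

```text
t 10.7 pos [517.9 204.8 150.2] head 2.05 F [0.6 0.6 0.4] open 85.8
3 [[-0.001, -0.0, 0.038], [-0.001, -0.0, 0.038], [-0.0, -0.001, 0.038]] [0.002, 0.002, 0.002]
```

View pics/f.png

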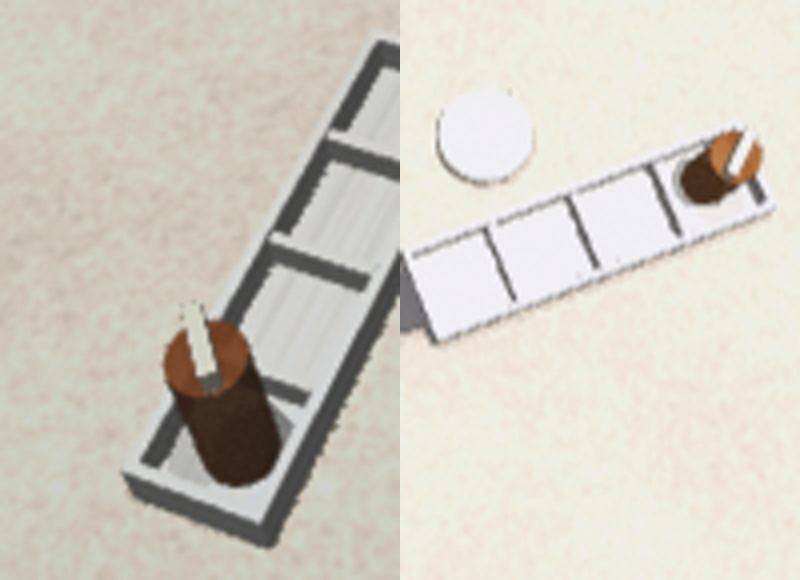

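The wing vial stands upright in the far cell: base at about (235,465) in the scene crop and (703,187) in the top crop. I'll measure its offset within the cell, then continue with the disc vial.

```bash
python3 - <<'E'
from h import *
c=capture("top"); print(finder.spot_in("top","vial_wing")[:2])
print(atz(c,(385,147.7),95),atz(c,(383.8,149.3),81), atz(c,(375.7,156.5),5))
s=capture("scene"); print(atz(s,(161.5,313.5),81),atz(s,(170.2,338.5),5))
E
```

```text
[{'bbox': [371.2, 142.9, 389.5, 161.1], 'conf': 0.56}]
[ 611.35739595 -254.20145094   95.        ] [ 610.69676117 -255.03219027   81.        ] [ 608.91765935 -254.58960653    5.        ]
[ 613.34110576 -252.03223976   81.        ] [ 614.57322189 -253.95625289    5.        ]
```

Request:
{"api": "step_arm", "payload": {
  "linear": [
    [-0.002,-0.001,0.04],
    [0,0,0.04],
    [0,0,0.033],
    [0,0,0],
    [0,0,0]
  ],
  "twist": [0.005,0,0,0,0],
  "fingers": [1,1,1,0.3,0]
}}

```text
clock: 11.58
eef_pos: [520.1, 199.0, 38.8]
tcp_rot: [0.001, 0.523, 0.852, 0.0]
contact_force: [0.3, -0.2, 1.6]
opening: 51.6
```

Request:
{"api": "step_arm", "payload": {
  "linear": [
    [0,0,0],
    [0,0,0],
    [0,0,0],
    [0,0,0]
  ],
  "twist": [0,0,0,0],
  "fingers": [0,0,0,0]
}}

```text
clock: 12.08
eef_pos: [520.5, 199.6, 39.3]
tcp_rot: [0.001, 0.523, 0.852, 0.001]
contact_force: [-0.8, -1.4, 8.1]
opening: 28.6
```

Request:
{"api": "step_arm", "payload": {
  "linear": [
    [0,0,-0.02],
    [0,0,-0.05],
    [0,0,-0.051],
    [0,0,0]
  ],
  "twist": [0,0,0,0],
  "fingers": [0,0,0,0]
}}

```text
clock: 12.58
eef_pos: [521.8, 200.0, 164.6]
tcp_rot: [0.003, 0.523, 0.852, 0.003]
contact_force: [-0.0, -0.6, -0.8]
opening: 28.9
```

```bash
python3 plan.py 593,-208.5,160,1.965
```

```text
t 12.57 pos [521.8 200.  164.6] head 2.041 F [-0.  -0.6 -0.8] open 28.9
8 [[-0.05, -0.015, 0.001], [-0.05, -0.015, 0.001], [-0.05, -0.014, 0.0], [-0.05, -0.014, 0.001], [-0.05, -0.013, 0.0]] [0.009, 0.009, 0.009, 0.009, 0.009]
8 [[-0.05, -0.013, 0.001], [-0.05, -0.013, 0.0], [-0.05, -0.012, 0.001]] [0.009, 0.009, 0.009]
```

Request:
{"api": "step_arm", "payload": {
  "linear": [
    [-0.04,-0.012,0.001],
    [-0.05,-0.015,0.001],
    [-0.05,-0.014,0.0],
    [-0.05,-0.014,0.001],
    [-0.05,-0.013,0.0]
  ],
  "twist": [0.009,0.009,0.009,0.009,0.009],
  "fingers": [0,0,0,0,0]
}}

```text
clock: 13.2
eef_pos: [562.3, -47.7, 155.4]
tcp_rot: [-0.0, 0.542, 0.84, 0.0]
contact_force: [0.4, -0.0, -0.4]
opening: 28.7
```

Request:
{"api": "step_arm", "payload": {
  "linear": [
    [-0.05,-0.013,0.001],
    [-0.05,-0.013,0.0],
    [-0.05,-0.012,0.001],
    [-0.01,-0.003,0],
    [0,0,0]
  ],
  "twist": [0.009,0.009,0.009,0,0],
  "fingers": [0,0,0,0,0]
}}

```text
clock: 13.82
eef_pos: [589.2, -209.2, 153.1]
tcp_rot: [-0.0, 0.554, 0.833, 0.0]
contact_force: [-0.4, 0.7, -0.3]
opening: 29.1
```

Request:
{"api": "step_arm", "payload": {
  "linear": [
    [0,0,0.04],
    [0,0,0.04],
    [0,0,0]
  ],
  "twist": [0,0,0],
  "fingers": [0,0,0]
}}

```text
clock: 14.2
eef_pos: [587.3, -206.0, 70.2]
tcp_rot: [-0.003, 0.553, 0.833, -0.0]
contact_force: [-0.0, 0.5, 0.7]
opening: 28.9
```

```bash
python3 plan.py 593,-208.5,46,1.965
```

```text
t 14.2 pos [ 587.3 -206.    70.2] head 1.971 F [-0.   0.5  0.7] open 28.9
1 [[-0.004, 0.004, 0.024]] [0.006]
```

Request:
{"api": "step_arm", "payload": {
  "linear": [
    [-0.004,0.004,0],
    [0,0,0],
    [0,0,0]
  ],
  "twist": [0.005,0,0],
  "fingers": [0,0,0]
}}

```text
clock: 14.58
eef_pos: [595.6, -211.6, 74.8]
tcp_rot: [0.001, 0.555, 0.832, 0.0]
contact_force: [0.0, -0.7, -0.4]
opening: 28.7
```

Request:
{"api": "step_arm", "payload": {
  "linear": [
    [0.003,-0.001,0.01],
    [0,0,0.01],
    [0,0,0.008],
    [0,0,0],
    [0,0,0]
  ],
  "twist": [0,0,0,0,0],
  "fingers": [0,0,0,0,0]
}}

```text
clock: 15.2
eef_pos: [592.8, -208.9, 45.4]
tcp_rot: [0.0, 0.555, 0.832, -0.0]
contact_force: [0.6, -0.1, -0.7]
opening: 28.7
```

Expected contact is at z ≈ 39.3, so I'll step down to it.

Request:
{"api": "step_arm", "payload": {
  "linear": [
    [0,0,0.003],
    [0,0,0.001],
    [0,0,0]
  ],
  "twist": [0,0,0],
  "fingers": [0,0,0]
}}

```text
clock: 15.58
eef_pos: [592.7, -208.9, 41.3]
tcp_rot: [0.0, 0.555, 0.832, -0.0]
contact_force: [0.1, 0.4, -0.0]
opening: 28.9
```

Request:
{"api": "step_arm", "payload": {
  "linear": [
    [0,0,0.001],
    [0,0,0]
  ],
  "twist": [0,0],
  "fingers": [0,0]
}}

```text
clock: 15.82
eef_pos: [592.7, -208.8, 40.2]
tcp_rot: [-0.0, 0.555, 0.832, -0.0]
contact_force: [-0.1, 0.2, 0.0]
opening: 29.0
```

Request:
{"api": "step_arm", "payload": {
  "linear": [
    [0,0,0.001],
    [0,0,0]
  ],
  "twist": [0,0],
  "fingers": [0,0]
}}

```text
clock: 16.08
eef_pos: [592.8, -208.9, 39.4]
tcp_rot: [0.0, 0.555, 0.832, -0.0]
contact_force: [-0.4, 0.1, 1.1]
opening: 29.1
```

Request:
{"api": "step_arm", "payload": {
  "linear": [
    [0,0,0.001],
    [0,0,0]
  ],
  "twist": [0,0],
  "fingers": [0,0]
}}

```text
clock: 16.32
eef_pos: [592.9, -209.0, 39.4]
tcp_rot: [0.0, 0.555, 0.832, -0.0]
contact_force: [-2.1, 0.7, 7.2]
opening: 29.1
```

Contact. Next: release, rise, and travel to the knob at (541,156).

Request:
{"api": "step_arm", "payload": {
  "linear": [
    [0,0,0],
    [0,0,0],
    [0,0,0],
    [0,0,-0.03],
    [0,0,-0.04]
  ],
  "twist": [0,0,0,0,0],
  "fingers": [0.5,1,1,1,1]
}}

```text
clock: 16.95
eef_pos: [591.8, -208.4, 107.8]
tcp_rot: [-0.001, 0.555, 0.832, -0.0]
contact_force: [0.8, 0.6, 0.0]
opening: 85.2
```

Request:
{"api": "step_arm", "payload": {
  "linear": [
    [0,0,-0.04],
    [0,0,0]
  ],
  "twist": [0,0],
  "fingers": [1,1]
}}

```text
clock: 17.2
eef_pos: [594.5, -209.9, 152.3]
tcp_rot: [0.003, 0.555, 0.832, 0.0]
contact_force: [-0.4, -0.0, -0.4]
opening: 85.2
```

```bash
python3 plan.py 542,156,150,2.045
```

```text
t 17.2 pos [ 594.5 -209.9  152.3] head 1.964 F [-0.4 -0.  -0.4] open 85.2
7 [[0.051, 0.013, 0.0], [0.051, 0.014, 0.0], [0.051, 0.014, 0.0], [0.051, 0.015, 0.001], [0.05, 0.016, 0.0]] [-0.012, -0.012, -0.012, -0.012, -0.012]
7 [[0.05, 0.016, 0.001], [0.051, 0.016, 0.0]] [-0.012, -0.012]
```

Request:
{"api": "step_arm", "payload": {
  "linear": [
    [0.051,0.013,0.0],
    [0.051,0.014,0.0],
    [0.051,0.014,0.0],
    [0.051,0.015,0.001],
    [0.05,0.016,0.0]
  ],
  "twist": [-0.012,-0.012,-0.012,-0.012,-0.012],
  "fingers": [1,1,1,1,1]
}}

```text
clock: 17.82
eef_pos: [554.6, 54.3, 146.0]
tcp_rot: [-0.001, 0.53, 0.848, -0.0]
contact_force: [1.3, 0.0, -0.0]
opening: 85.6
```

Request:
{"api": "step_arm", "payload": {
  "linear": [
    [0.05,0.016,0.001],
    [0.051,0.016,0.0],
    [0,0,0],
    [0,0,0],
    [0,0,0]
  ],
  "twist": [-0.012,-0.012,0,0,0],
  "fingers": [1,1,1,1,1]
}}

```text
clock: 18.45
eef_pos: [539.7, 156.2, 145.8]
tcp_rot: [-0.0, 0.521, 0.854, -0.0]
contact_force: [0.1, 0.2, 0.5]
opening: 85.3
```

```bash
python3 plan.py 542,156,36,2.045
```

```text
t 18.45 pos [539.7 156.2 145.8] head 2.046 F [0.1 0.2 0.5] open 85.3
2 [[-0.001, 0.001, 0.055], [-0.0, 0.001, 0.055]] [0.001, 0.001]
```

Request:
{"api": "step_arm", "payload": {
  "linear": [
    [-0.001,0.002,0.04],
    [0,0,0.04],
    [0,0,0.029],
    [0,0,0],
    [0,0,0]
  ],
  "twist": [0,0,0,0,0],
  "fingers": [1,1,1,1,0.3]
}}

```text
clock: 19.08
eef_pos: [542.7, 156.8, 38.6]
tcp_rot: [0.001, 0.52, 0.854, 0.0]
contact_force: [0.9, -0.6, 1.3]
opening: 69.8
```

Request:
{"api": "step_arm", "payload": {
  "linear": [
    [0,0,0],
    [0,0,0],
    [0,0,0],
    [0,0,0],
    [0,0,0]
  ],
  "twist": [0,0,0,0,0],
  "fingers": [0,0,0,0,0]
}}

```text
clock: 19.7
eef_pos: [542.7, 157.4, 38.5]
tcp_rot: [0.001, 0.52, 0.854, 0.0]
contact_force: [-1.0, -0.3, 6.0]
opening: 29.2
```

Request:
{"api": "step_arm", "payload": {
  "linear": [
    [0,0,-0.02],
    [0,0,-0.05],
    [0,0,-0.054],
    [0,0,0],
    [0,0,0]
  ],
  "twist": [0,0,0,0,0],
  "fingers": [0,0,0,0,0]
}}

```text
clock: 20.32
eef_pos: [541.9, 157.4, 161.8]
tcp_rot: [0.0, 0.52, 0.854, 0.0]
contact_force: [0.0, 0.1, -1.0]
opening: 28.5
```

```bash
python3 plan.py 572.5,-159.5,155,1.965
```

```text
t 20.32 pos [541.9 157.4 161.8] head 2.048 F [ 0.   0.1 -1. ] open 28.5
6 [[-0.049, -0.02, 0.001], [-0.05, -0.019, 0.001], [-0.05, -0.018, 0.001], [-0.05, -0.018, 0.001], [-0.05, -0.017, 0.001]] [0.014, 0.014, 0.014, 0.014, 0.014]
6 [[-0.05, -0.016, 0.002]] [0.014]
```

Request:
{"api": "step_arm", "payload": {
  "linear": [
    [-0.049,-0.02,0.001],
    [-0.05,-0.019,0.001],
    [-0.05,-0.018,0.001],
    [-0.05,-0.018,0.001],
    [-0.05,-0.017,0.001]
  ],
  "twist": [0.014,0.014,0.014,0.014,0.014],
  "fingers": [0,0,0,0,0]
}}

```text
clock: 20.95
eef_pos: [566.1, -108.3, 154.8]
tcp_rot: [-0.001, 0.55, 0.835, -0.0]
contact_force: [0.6, -0.1, -0.1]
opening: 28.9
```

Request:
{"api": "step_arm", "payload": {
  "linear": [
    [-0.05,-0.016,0.002],
    [0,0,0.04],
    [0,0,0.035],
    [0,0,0],
    [0,0,0]
  ],
  "twist": [0.014,0,0,0,0],
  "fingers": [0,0,0,0,0]
}}

```text
clock: 21.58
eef_pos: [572.2, -159.1, 80.1]
tcp_rot: [0.0, 0.555, 0.832, -0.0]
contact_force: [0.4, -0.5, 0.4]
opening: 29.2
```

Request:
{"api": "step_arm", "payload": {
  "linear": [
    [0,0,0],
    [0,0,0]
  ],
  "twist": [0,0],
  "fingers": [0,0]
}}

```text
clock: 21.82
eef_pos: [572.9, -159.5, 80.6]
tcp_rot: [0.001, 0.555, 0.832, 0.0]
contact_force: [-0.1, 0.6, -0.1]
opening: 28.9
```

```bash
python3 plan.py 572.5,-159.5,45,1.965; python3 - <<'E'
from h import *
import json
p=json.load(open("racks.json"))["meter"]
cx=lambda x,y:[p[0]+1+np.cos(p[2])*x-np.sin(p[2])*y,p[1]-.5+np.sin(p[2])*x+np.cos(p[2])*y]
x,y,w,h,k=120,205,130,145,4
c=capture("scene"); i=c["img"][y:y+h,x:x+w]
i=cv2.convertScaleAbs(cv2.resize(i,None,fx=k,fy=k,interpolation=cv2.INTER_CUBIC),alpha=1.7,beta=20)
for P in([*cx(26,0),5],[*cx(2.5,23.5),25],[*cx(2.5,-23.5),25],[*cx(49.5,23.5),25],[*cx(49.5,-23.5),25]):
    u=proj(c,[P])[0]; cv2.circle(i,tuple(np.int32((u-[x,y]+.5)*k)),3,(0,0,255),-1)
cv2.imwrite("pics/g.png",i)
E
```

```text
t 21.82 pos [ 572.9 -159.5   80.6] head 1.964 F [-0.1  0.6 -0.1] open 28.9
1 [[0.0, -0.0, 0.036]] [-0.001]
```

View pics/g.png

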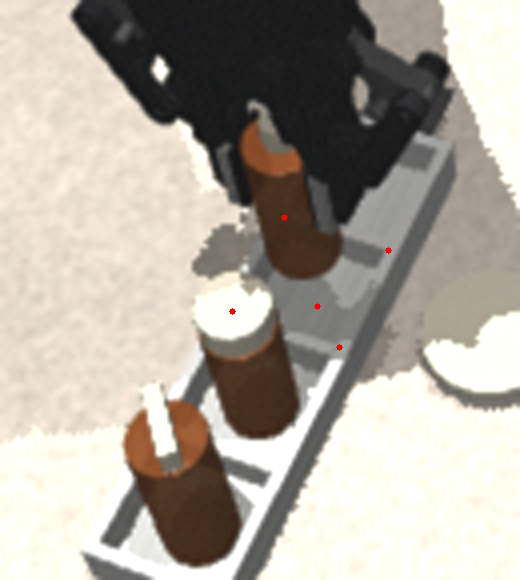

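Wing and disc stand upright in their cells, with disc at about (260,400) and wing at (205,530). The held knob is upright over the third cell, so I'll lower it.

Request:
{"api": "step_arm", "payload": {
  "linear": [
    [0,0,0.015],
    [0,0,0.014],
    [0,0,0.006],
    [0,0,0],
    [0,0,0]
  ],
  "twist": [0,0,0,0,0],
  "fingers": [0,0,0,0,0]
}}

```text
clock: 22.5
eef_pos: [572.4, -159.3, 44.6]
tcp_rot: [0.0, 0.555, 0.832, -0.0]
contact_force: [0.1, -1.4, -0.6]
opening: 29.0
```

Request:
{"api": "step_arm", "payload": {
  "linear": [
    [0,0,0.003],
    [0,0,0.001],
    [0,0,0]
  ],
  "twist": [0,0,0],
  "fingers": [0,0,0]
}}

```text
clock: 22.88
eef_pos: [572.1, -159.2, 40.3]
tcp_rot: [0.0, 0.555, 0.832, -0.0]
contact_force: [-0.8, 0.5, -0.6]
opening: 29.1
```

Request:
{"api": "step_arm", "payload": {
  "linear": [
    [0,0,0.001],
    [0,0,0]
  ],
  "twist": [0,0],
  "fingers": [0,0]
}}

```text
clock: 23.12
eef_pos: [572.1, -159.2, 39.3]
tcp_rot: [0.0, 0.555, 0.832, -0.0]
contact_force: [0.5, 0.0, -0.4]
opening: 29.0
```

Request:
{"api": "step_arm", "payload": {
  "linear": [
    [0,0,0.001],
    [0,0,0]
  ],
  "twist": [0,0],
  "fingers": [0,0]
}}

```text
clock: 23.38
eef_pos: [572.3, -159.3, 38.6]
tcp_rot: [0.0, 0.555, 0.832, -0.0]
contact_force: [-1.6, 1.4, 1.5]
opening: 29.3
```

Request:
{"api": "step_arm", "payload": {
  "linear": [
    [0,0,0.001],
    [0,0,0]
  ],
  "twist": [0,0],
  "fingers": [0,0]
}}

```text
clock: 23.62
eef_pos: [572.4, -159.4, 38.5]
tcp_rot: [0.0, 0.555, 0.832, -0.0]
contact_force: [-3.3, 1.5, 10.3]
opening: 29.0
```

Contact again; release and go to the square at about (566,109).

Request:
{"api": "step_arm", "payload": {
  "linear": [
    [0,0,0],
    [0,0,0],
    [0,0,0],
    [0,0,-0.03],
    [0,0,-0.04]
  ],
  "twist": [0,0,0,0,0],
  "fingers": [0.5,1,1,1,1]
}}

```text
clock: 24.25
eef_pos: [571.2, -158.7, 106.8]
tcp_rot: [-0.001, 0.555, 0.832, -0.0]
contact_force: [0.2, -0.2, 0.6]
opening: 85.5
```

Request:
{"api": "step_arm", "payload": {
  "linear": [
    [0,0,-0.04],
    [0,0,0]
  ],
  "twist": [0,0],
  "fingers": [1,1]
}}

```text
clock: 24.5
eef_pos: [574.0, -160.2, 151.1]
tcp_rot: [0.003, 0.555, 0.832, 0.0]
contact_force: [0.5, 0.2, -0.2]
opening: 85.6
```

```bash
python3 plan.py 565.5,108.5,148,2.045
```

```text
t 24.5 pos [ 574.  -160.2  151.1] head 1.964 F [ 0.5  0.2 -0.2] open 85.6
5 [[0.05, 0.019, 0.001], [0.05, 0.02, 0.001], [0.05, 0.021, 0.0], [0.049, 0.021, 0.001], [0.049, 0.022, 0.0]] [-0.016, -0.016, -0.016, -0.016, -0.016]
```

Request:
{"api": "step_arm", "payload": {
  "linear": [
    [0.05,0.019,0.001],
    [0.05,0.02,0.001],
    [0.05,0.021,0.0],
    [0.049,0.021,0.001],
    [0.049,0.022,0.0]
  ],
  "twist": [-0.016,-0.016,-0.016,-0.016,-0.016],
  "fingers": [1,1,1,1,1]
}}

```text
clock: 25.12
eef_pos: [562.9, 111.0, 143.0]
tcp_rot: [-0.001, 0.522, 0.853, -0.0]
contact_force: [0.8, -0.2, 0.6]
opening: 85.3
```

Request:
{"api": "step_arm", "payload": {
  "linear": [
    [0,0,0],
    [0,0,0],
    [0,0,0],
    [0,0,0]
  ],
  "twist": [0,0,0,0],
  "fingers": [1,1,1,1]
}}

```text
clock: 25.62
eef_pos: [563.8, 108.2, 144.1]
tcp_rot: [-0.0, 0.522, 0.853, -0.0]
contact_force: [-0.7, -0.6, 0.0]
opening: 85.3
```

```bash
python3 plan.py 565.5,108.5,36,2.045
```

```text
t 25.62 pos [563.8 108.2 144.1] head 2.042 F [-0.7 -0.6  0. ] open 85.3
2 [[-0.0, 0.001, 0.054], [-0.0, 0.001, 0.054]] [-0.001, -0.001]
```

Request:
{"api": "step_arm", "payload": {
  "linear": [
    [0,0.002,0.04],
    [0,0,0.04],
    [0,0,0.027],
    [0,0,0],
    [0,0,0]
  ],
  "twist": [0,0,0,0,0],
  "fingers": [1,1,1,1,0.3]
}}

```text
clock: 26.25
eef_pos: [566.3, 109.8, 38.7]
tcp_rot: [0.001, 0.522, 0.853, 0.0]
contact_force: [0.4, -0.5, 0.8]
opening: 69.9
```

Request:
{"api": "step_arm", "payload": {
  "linear": [
    [0,0,0],
    [0,0,0],
    [0,0,0],
    [0,0,0],
    [0,0,0]
  ],
  "twist": [0,0,0,0,0],
  "fingers": [0,0,0,0,0]
}}

```text
clock: 26.88
eef_pos: [566.3, 110.1, 38.4]
tcp_rot: [0.001, 0.522, 0.853, 0.0]
contact_force: [-0.3, -1.0, 6.0]
opening: 29.2
```

Request:
{"api": "step_arm", "payload": {
  "linear": [
    [0,0,-0.02],
    [0,0,-0.05],
    [0,0,-0.054],
    [0,0,0],
    [0,0,0]
  ],
  "twist": [0,0,0,0,0],
  "fingers": [0,0,0,0,0]
}}

```text
clock: 27.5
eef_pos: [565.5, 110.2, 161.8]
tcp_rot: [0.0, 0.522, 0.853, 0.0]
contact_force: [-0.0, 0.3, -1.0]
opening: 28.7
```

```bash
python3 plan.py 552.5,-111,155,1.965
```

```text
t 27.5 pos [565.5 110.2 161.8] head 2.044 F [-0.   0.3 -1. ] open 28.7
5 [[-0.038, -0.022, 0.001], [-0.039, -0.022, 0.001], [-0.039, -0.021, 0.002], [-0.039, -0.021, 0.001], [-0.039, -0.02, 0.002]] [0.016, 0.016, 0.016, 0.016, 0.016]
```

Request:
{"api": "step_arm", "payload": {
  "linear": [
    [-0.038,-0.022,0.001],
    [-0.039,-0.022,0.001],
    [-0.039,-0.021,0.002],
    [-0.039,-0.021,0.001],
    [-0.039,-0.02,0.002]
  ],
  "twist": [0.016,0.016,0.016,0.016,0.016],
  "fingers": [0,0,0,0,0]
}}

```text
clock: 28.12
eef_pos: [551.3, -111.6, 152.8]
tcp_rot: [-0.001, 0.556, 0.831, -0.0]
contact_force: [0.7, -0.3, -0.7]
opening: 28.9
```

Request:
{"api": "step_arm", "payload": {
  "linear": [
    [0,0,0.04],
    [0,0,0.035],
    [0,0,0],
    [0,0,0],
    [0,0,0]
  ],
  "twist": [0,0,0,0,0],
  "fingers": [0,0,0,0,0]
}}

```text
clock: 28.75
eef_pos: [553.4, -110.8, 81.0]
tcp_rot: [0.001, 0.555, 0.832, 0.0]
contact_force: [0.6, 0.1, -0.1]
opening: 29.0
```

```bash
python3 plan.py 552.5,-111,45,1.965
```

```text
t 28.75 pos [ 553.4 -110.8   81. ] head 1.964 F [ 0.6  0.1 -0.1] open 29.0
1 [[0.0, -0.001, 0.036]] [-0.001]
```

Request:
{"api": "step_arm", "payload": {
  "linear": [
    [0,-0.001,0.015],
    [0,0,0.014],
    [0,0,0.006],
    [0,0,0],
    [0,0,0]
  ],
  "twist": [0,0,0,0,0],
  "fingers": [0,0,0,0,0]
}}

```text
clock: 29.38
eef_pos: [551.7, -111.0, 44.6]
tcp_rot: [0.0, 0.555, 0.832, -0.0]
contact_force: [-0.5, 0.2, -0.4]
opening: 28.8
```

Request:
{"api": "step_arm", "payload": {
  "linear": [
    [0,0,0.003],
    [0,0,0.001],
    [0,0,0]
  ],
  "twist": [0,0,0],
  "fingers": [0,0,0]
}}

```text
clock: 29.75
eef_pos: [551.5, -110.9, 40.3]
tcp_rot: [-0.0, 0.555, 0.832, -0.0]
contact_force: [-0.4, -0.1, -0.5]
opening: 29.0
```

Request:
{"api": "step_arm", "payload": {
  "linear": [
    [0,0,0.001],
    [0,0,0]
  ],
  "twist": [0,0],
  "fingers": [0,0]
}}

```text
clock: 30.0
eef_pos: [551.5, -110.9, 39.2]
tcp_rot: [0.0, 0.555, 0.832, -0.0]
contact_force: [0.1, -0.2, -0.6]
opening: 29.1
```

Request:
{"api": "step_arm", "payload": {
  "linear": [
    [0,0,0.001],
    [0,0,0]
  ],
  "twist": [0,0],
  "fingers": [0,0]
}}

```text
clock: 30.25
eef_pos: [551.6, -111.0, 38.5]
tcp_rot: [0.0, 0.555, 0.832, -0.0]
contact_force: [0.3, 0.2, 1.2]
opening: 29.4
```

Request:
{"api": "step_arm", "payload": {
  "linear": [
    [0,0,0.001],
    [0,0,0]
  ],
  "twist": [0,0],
  "fingers": [0,0]
}}

```text
clock: 30.5
eef_pos: [551.8, -111.1, 38.4]
tcp_rot: [0.0, 0.555, 0.832, -0.0]
contact_force: [-4.6, 0.0, 8.9]
opening: 29.0
```

Request:
{"api": "step_arm", "payload": {
  "linear": [
    [0,0,0],
    [0,0,0],
    [0,0,0],
    [0,0,-0.03],
    [0,0,-0.04]
  ],
  "twist": [0,0,0,0,0],
  "fingers": [0.5,1,1,1,1]
}}

```text
clock: 31.12
eef_pos: [550.6, -110.5, 106.9]
tcp_rot: [-0.001, 0.555, 0.832, -0.0]
contact_force: [0.5, -0.7, 0.2]
opening: 85.3
```

Request:
{"api": "step_arm", "payload": {
  "linear": [
    [0,0,-0.05],
    [0,0,-0.05],
    [0.05,0.01,0],
    [0.05,0.01,0],
    [0.05,0.01,0]
  ],
  "twist": [0,0,0,0,0],
  "fingers": [1,1,1,1,1]
}}

```text
clock: 31.75
eef_pos: [521.4, 40.4, 207.3]
tcp_rot: [0.0, 0.556, 0.831, 0.0]
contact_force: [0.5, 0.4, -0.5]
opening: 85.7
```

Request:
{"api": "step_arm", "payload": {
  "linear": [
    [0.05,0,0],
    [0.04,0,0],
    [0,0,0],
    [0,0,0],
    [0,0,0]
  ],
  "twist": [0,0,0,0,0],
  "fingers": [1,1,1,1,1]
}}

```text
clock: 32.38
eef_pos: [487.7, 121.4, 207.1]
tcp_rot: [0.0, 0.556, 0.831, -0.0]
contact_force: [-0.5, 0.1, -0.8]
opening: 85.5
```

```bash
python3 - <<'E'
from h import *
s=monitor.observe(); print(s["clock"],s["eef_pos"].round(1),s["contact_force"].round(1))
a=[]
for n,(x,y,w,h,k) in dict(scene=(110,100,220,270,2),top=(280,100,120,180,3)).items():
    c=capture(n); i=c["img"][y:y+h,x:x+w]
    a.append(cv2.convertScaleAbs(cv2.resize(i,None,fx=k,fy=k,interpolation=cv2.INTER_CUBIC),alpha=1.7,beta=20))
    for q in("vial_disc","vial_square","vial_knob","vial_wing","dish_a"):
        print(n,q,[(np.round(d["bbox"]).tolist(),round(d["conf"],2)) for d in finder.spot_in(n,q)[:2]])
cv2.imwrite("pics/i.png",np.hstack([j[:540] for j in a]))
E
```

```text
32.375 [487.7 121.4 207.1] [-0.5  0.1 -0.8]
scene vial_disc [([169.0, 272.0, 197.0, 313.0], 0.63)]
scene vial_square [([195.0, 223.0, 221.0, 261.0], 0.86)]
scene vial_knob [([181.0, 247.0, 208.0, 289.0], 0.98)]
scene vial_wing []
scene dish_a [([228.0, 274.0, 260.0, 308.0], 0.95), ([268.0, 134.0, 292.0, 158.0], 0.77)]
top vial_disc [([350.0, 150.0, 367.0, 172.0], 0.58)]
top vial_square [([307.0, 171.0, 327.0, 187.0], 0.46)]
top vial_knob [([327.0, 159.0, 351.0, 179.0], 0.64)]
top vial_wing [([368.0, 142.0, 391.0, 164.0], 0.82)]
top dish_a [([310.0, 130.0, 331.0, 156.0], 0.77), ([198.0, 220.0, 203.0, 232.0], 0.37)]
```

View pics/i.png

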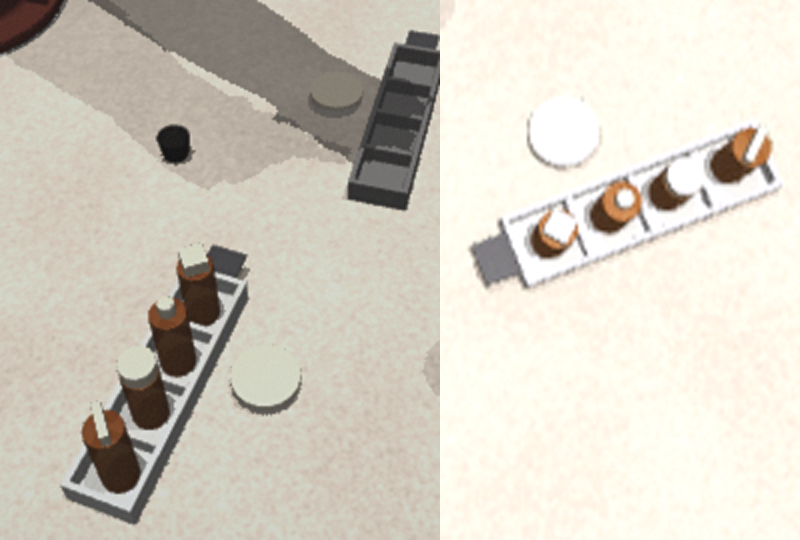

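All four vials stand upright in the meter rack: square at crop (200,290) nearest the tongue, then knob, disc, and wing farthest at (115,460). The waiting rack is empty and the dishes are where they were, so I'll hand in.

```bash
python3 -c "
from h import *
print(workorder.finish_job())"
```

```text
the job is handed in; nothing more can be done
None
```

I moved all four vials one at a time into the meter rack in reverse order and handed the job in at about 33 s. Counting from the tongue, the order went from wing, disc, knob, square in the waiting rack to square, knob, disc, wing in the meter rack. I lowered each vial until it touched its cell floor, at 7–13 N, and the gripper stood at the same height as when it had picked that vial up.

- **Last pictures:** both camera views show the four vials upright in the meter rack. In the scene view the waiting rack is empty, and both dishes show no visible movement. The gripper was well clear and open.
- **Finder:** it agreed with the pictures, except that it missed the wing vial in the last scene view. It found that vial in the top view (confidence 0.82), and it is plain in the picture.
- **Positions:** the two cameras differed by 4–7 mm on where the meter rack stands. I measured the wing vial after placing it, and it was within about 3 mm of its cell centre in both views. The other three I checked only by eye.

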